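Lean a brass plate in the tacking fixture and lock its foot

TASK

Tip the brass plate up about its edge next to the ledge, so that it stands on the fixture's bed with its foot against the ledge and its back leaning on the rubber rail. Then use the mallet to drive the red locking pin fully down, which raises the yellow stop bar in front of the plate's foot, and set the mallet down on the bench. Leave the brass dome, the copper tube and the file where they are.

Things in the scene. Friction and masses are not known exactly. Their poses are not given: they have to be found in the camera images.
- fixture: Fixed grey and blue welding fixture. Origin: on the bench, straight below the middle of its ledge's front face. x points to the robot's left (within 0.3 rad), from bed to rail, y roughly towards the robot, z up. Flat bed: top 45 mm above the bench, x = -98 to +70 mm, y = -75 to +75 mm, 20 mm thick on two 25 mm high runners.
- fixture_ledge (a point): On the bed's surface, middle of the front face of the dark ledge that the plate's foot goes against; the ledge is 15 mm deep, 10 mm high, 140 mm long along the fixture's y.
- bar_top (a point): Centre of the top of the yellow stop bar, 8 mm (x) by 90 mm (y), in a slot of the bed 18 mm in front of the ledge's front face. It starts 1 mm below the bed's surface; linked to the locking pin, it rises 10 mm as the pin goes down 18 mm.
- fixture_rail (a point): Centre of the black rubber-sleeved rail, a bar 16 mm thick and 132 mm long along the fixture's y; 41 mm behind the ledge's front face and 100 mm above the bed, on two blue posts (12 mm wide, at y = +-66 mm, 110 mm above the bed). A plate standing with its foot against the ledge leans on it 18 degrees beyond vertical.
- plate: Loose brass plate, 140 mm (x) by 110 mm (y) by 6 mm, about 0.8 kg. Origin: centre of its underside. It starts flat on the bed, its x axis roughly along the fixture's x, its left (+x) edge 3 to 12 mm short of the ledge, its right edge overhanging the bed's end by some 45 mm. When it leans as wanted its z axis points along the fixture's x and 18 degrees below level.
- plate_foot (a point): Middle of the plate's left end face, next to the ledge (x = +70 mm, half-way through the thickness): the foot on which it is to stand.
- lock_pin (a joint): Travel of the locking pin, m: 0 up, 0.018 fully down. Friction (about 7 N) with a light return spring (1.3 N at full travel): it stays where it is left, and takes 7 to 9 N to drive.
- pin_top (a point): Centre of the flat top of the red locking pin's head, 22 mm across, 28 mm above the boss (73 mm above the bench) when up; it moves straight down with the pin. In the fixture's frame at x = -60, y = -105 mm, on a blue boss (40 x 50 mm, level with the bed) on the side away from the robot.
- mallet: Loose mallet, 0.47 kg, standing on one orange face with its handle level. Head 45 x 45 mm, 70 mm tall, black with orange faces. Origin: centre of the face it stands on; z up, through the head. Round wooden handle, 24 mm thick, axis 35 mm above the bench, running from the head to -x (roughly towards the robot), from x = -22 to -172 mm. 
- mallet_grip (a point): Point on the handle's axis 50 mm from the head's axis: a good place to grip.
- dome: Bystander: loose brass dome, 70 mm across, 35 mm high, right of the fixture, farther out. Origin: centre of its underside.
- tube: Bystander: loose upright piece of copper tube, 52 mm across, 75 mm tall, left of the fixture. Origin: centre of its underside.
- file: Bystander: loose flat file with a wooden handle, 260 mm long, lying at the left. Origin: near its middle, on the bench.
There are look-alikes about, which are no part of the job. Of the things like the plate, leave any that is purple or turquoise; of the rest the smaller one is meant.

How it is judged:
On the way, in this order (a step that is already met when the one before it is completed fails the run):
1. the plate stands on its foot on the bed, leaning on the rail, while the locking pin is still up (angle between plate's own z axis and vertical between 1.79 and 1.98 rad and x of plate_foot in the frame of fixture between -0.011 and 0.004 m and z of plate_foot in the frame of fixture between 0.04 and 0.052 m and angle between the y axis of plate and the y axis of fixture, either way round below 0.12 rad and value of joint lock_pin below 0.005 m and angular speed of plate below 0.3 rad/s), for 0.3 s.
2. the locking pin is driven down by the mallet (value of joint lock_pin above 0.014 m and contact force between mallet and fixture above 0.5 N).
At the end, for the whole second after the job is handed in: The plate rests leaning 13 to 23 degrees beyond vertical on the rail, square within 0.12 rad, its foot on the bed within 11 mm of the ledge, behind the stop bar; the locking pin is at least 14 of its 18 mm down; the mallet is at rest on the bench, clear of the fixture (angle between plate's own z axis and vertical between 1.79 and 1.98 rad and x of plate_foot in the frame of fixture between -0.011 and 0.004 m and z of plate_foot in the frame of fixture between 0.04 and 0.052 m and angle between the y axis of plate and the y axis of fixture, either way round below 0.12 rad and value of joint lock_pin above 0.014 m and linear speed of each of plate, mallet below 0.02 m/s and height (world z) of mallet between -0.02 and 0.075 m and height (world z) of mallet_grip below 0.065 m and contact force between mallet and fixture below 0.5 N); the robot touches nothing.
It fails at once if the brass dome is moved by more than 30 mm (distance of dome from where it was at the start of the episode above 0.03 m).
It fails at once if the copper tube is moved by more than 30 mm (distance of tube from where it was at the start of the episode above 0.03 m).
It fails at once if the file is moved by more than 30 mm (distance of file from where it was at the start of the episode above 0.03 m).
It also fails if it takes over 69 s, if anything falls off the work surface, if the arm or the gripper's body presses on something with over 40 N, if the wrist force passes 120 N, or if a joint passes its speed limit or range.

ROBOT

A 6-joint arm with a two-finger parallel gripper is mounted at the origin on the work surface. World frame = base frame: x ahead of the robot, y to its left, z up, the work surface at z = 0. Lengths are in m, angles in rad, forces in N, time in s.
With the tool pointing down it reaches from about 0.275 to 0.75 m from the base axis. Payload 10.2 kg.
Tool frame: the origin (TCP) lies on the centre line of the jaws, within the pads' length; the fingertips stand 8 mm ahead of it and the grasp point (between the pads) lies 11 mm behind it (ctrl.tcp_to_tips is the distance from the TCP to the fingertips, in m); z points along the fingers, y is the line along which they close (so a half turn about z gives the same grasp; the last joint's range is limited). The gripper opens to 88 mm and grips with 3 to 60 N. Pads are 18 mm wide; open, the fingers measure 123 mm over their backs; the gripper's body (75 mm by 187 mm) begins 45 mm behind the grasp point.
Start: joints at [-1.473, 0.313, 1.498, -0, 1.331, -0.223], TCP at [0.166, -0.498, 0.247] pointing down, gripper open.
Joint ranges: [-2.94, 2.94], [-0.97, 2.17], [0.19, 2.56], [-1.23, 4.37], [0.02, 3.11], [-2.88, 2.88]. Speed limits (rad/s): [2.39, 2.39, 3.01, 3.14, 3.14, 3.14].

INTERFACE

Orientations are given as a rotation vector (axis times angle).
In Python, from workcell import ctrl gives the robot as it stands. The module is installed in compiled form; this text tells all that it offers.
- The arm moves only by the shell command python3 -m creep 'ROWS'. ROWS is JSON, a list of rows, each a list of 7 numbers: the shift along the world's x, y, z in m, then the turn, a rotation vector about the world's x, y, z in rad, then the finger opening in m, from 0 to 0.0881. In form: [[dx, dy, dz, ax, ay, az, hand], ...]. A call has 1 to 10 rows; each row shifts and turns the commanded pose from where the row before left it; what a row does not reach is not made up. A row lasts 1/12 s, in which the tool goes at most 41.7 mm and 7.16 degrees, less where a joint would pass 70% of its speed; a pose out of reach is approached as far as the arm can. A call is refused whole if a number of a shift passes 0.0417 or a number of a turn 0.125, either way. A call with a gripper value outside its range is refused whole. The fingers move at their own pace and stop on an object; the grip force is fixed at half the most. Time passes only in rows, so rows that do not move let the fingers close. It gives the time, the measured TCP pose, the force, the opening and the grip force at its end, in the units of the state.
- ctrl.state(): the state, without advancing time (a new reading comes with each control period).
- ctrl.get_image(name): name is "side" or "top"; returns (picture, depth): 420x560x3 uint8, red, green, blue; 420x560 float32, m along the optical axis (not along the pixel's ray), 0 where there is no reading.
- ctrl.camera_info(name): a dict with "intrinsics" (3x3 intrinsics, pixels), "distortion" ([k1, k2, p1, p2, k3] as OpenCV has them; the pictures are not rectified), "origin" and "orientation" of the camera in the world. Camera axes: x right, y down, z forward; pixel columns grow to the right and rows downward; lengths in m; the calibration is good to about 2 mm. A picture is of the moment at which its call begins. camera_info takes no time and is no camera call.
- ctrl.job_done(): hands the job in; it is judged then, once.
Trained networks look in the newest picture that a camera, given by its name, has taken for a name from the list of things; names that differ only in an ending like _2 or _b are one class to them, and where a whole thing is asked for, a point or a joint stands for the part that bears it (a point fixed in the world has none). Each returns a list of dicts, best first, with "conf" (0 to 1); they miss things now and then, are a little off and sometimes report something else, mostly with a low value. They report only what shows in the picture. A call takes as long as a camera call. They do not tell look-alikes from the thing itself.
- ctrl.spot_in(name, camera): "bbox" ([centre column, centre row, width, height] in pixels, round what is visible of it).
The state is a dict: "clock": time; "joints": joint angles; "qvel": joint speeds; "joint_efforts": joint torques, N m; "tool_pos": TCP position; "tcp_rot": TCP orientation; "force": force on the tool from outside, world axes, zero at the start; "ft_torque": the same for the moment, N m; "opening": opening from 0.0 (shut) to 1.0 (fully open); "finger_force": force on a finger pad.
Only numpy, scipy, OpenCV 4.12 (cv2) and the standard library are available. Lean on these libraries where they do the work, as an engineer would, in place of code of your own. Each camera call takes 0.05 s, during which the arm holds its last target. There are 200 camera calls.

## Working session

There is one attempt and no reset: what is moved stays moved. The work goes in short steps, Python scripts to look and compute and a shell command to move; the robot and the scene stay as the last step left them, time stands still between calls to the robot, and variables do not carry over. Pictures are saved under pics/ and viewed, at most 10 in all, crops included, and the job is handed in when it is done.

```bash
mkdir -p pics; cat > h.py <<'E'
import numpy as np,cv2
from scipy.spatial.transform import Rotation as R
from workcell import ctrl
def cam(n):
    c=ctrl.camera_info(n); K=np.array(c["intrinsics"]);D=np.array(c["distortion"]);o=np.array(c["origin"]);q=np.array(c["orientation"])
    M=q if q.shape==(3,3) else R.from_rotvec(q).as_matrix()
    return K,D,o,M
def pts(n,uv,d):
    K,D,o,M=cam(n)
    p=cv2.undistortPoints(np.array(uv,float).reshape(-1,1,2),K,D)[:,0]
    d=np.ravel(d)
    return (np.c_[p,np.ones(len(p))]*d[:,None])@M.T+o
def cloud(n,dep):
    v,u=np.mgrid[:dep.shape[0],:dep.shape[1]]
    return pts(n,np.stack([u,v],-1).reshape(-1,2),dep).reshape(*dep.shape,3)
def proj(n,P):
    K,D,o,M=cam(n)
    return cv2.projectPoints((np.atleast_2d(P)-o)@M,np.zeros(3),np.zeros(3),K,D)[0][:,0]
E
python3 - <<'E'
from h import *
for n in ("side","top"):
    im,d=ctrl.get_image(n); cv2.imwrite(f"pics/{n}0.png",im[:,:,::-1]); np.savez(f"{n}0.npz",im=im,d=d)
    print(n,ctrl.camera_info(n))
    for t in ["plate","mallet","fixture","pin_top","dome","tube","file","fixture_rail","bar_top"]:
        try: print(t,[(np.round(x["bbox"]).astype(int).tolist(),round(x["conf"],2)) for x in ctrl.spot_in(t,n)])
        except Exception as e: print(t,e)
print(ctrl.state(),ctrl.tcp_to_tips)
E
```

```text
side {'intrinsics': array([[401.9613709 ,   0.        , 278.55467245],
       [  0.        , 401.9613709 , 208.91790954],
       [  0.        ,   0.        ,   1.        ]]), 'distortion': array([-0.03307789,  0.        ,  0.        ,  0.        ,  0.        ]), 'origin': array([0.25953179, 0.71788028, 1.00026441]), 'orientation': array([-0.58009019,  2.79999159, -0.99042426])}
plate [([230, 179, 56, 36], 0.89), ([286, 203, 41, 41], 0.88), ([356, 193, 35, 41], 0.83), ([186, 274, 77, 68], 0.65)]
mallet [([310, 158, 32, 42], 0.72)]
fixture [([279, 224, 68, 63], 0.59)]
pin_top []
dome [([263, 146, 19, 22], 0.71)]
tube [([242, 302, 22, 32], 0.97)]
file [([180, 333, 91, 40], 0.98), ([314, 158, 35, 45], 0.33)]
fixture_rail [([278, 224, 65, 64], 0.64)]
bar_top []
top {'intrinsics': array([[532.58333543,   0.        , 281.33530478],
       [  0.        , 532.58333543, 211.8739597 ],
       [  0.        ,   0.        ,   1.        ]]), 'distortion': array([0.06476363, 0.        , 0.        , 0.        , 0.        ]), 'origin': array([0.25368584, 0.04420994, 1.34883866]), 'orientation': array(
[... 442 characters left out ...]
9)]
bar_top []
{'clock': 1.0, 'joints': array([-1.47341735e+00,  3.12912230e-01,  1.49770382e+00, -1.48755905e-05,
        1.33098404e+00, -2.23383517e-01]), 'qvel': array([ 0.00136058,  0.0018623 , -0.00089144,  0.00011351,  0.00077451,
        0.00017984]), 'joint_efforts': array([-2.75600987e-04, -4.02108943e+01, -2.52420706e+01,  6.94159186e-02,
        3.19679431e-02, -1.35755215e-05]), 'tool_pos': array([ 0.16552149, -0.49823301,  0.24671248]), 'tcp_rot': array([-3.10126583e+00, -5.01699450e-01,  2.19175511e-05]), 'force': array([ 0.1889087 ,  0.42370195, -0.42818687]), 'ft_torque': array([ 0.02979827,  0.02749317, -0.01996245]), 'finger_force': 0.0, 'opening': 1.000418036872919} 0.008
```

```bash
python3 - <<'E'
from h import *
t=np.load("top0.npz")["im"][100:340,100:500];s=np.load("side0.npz")["im"][120:360,130:410]
cv2.imwrite("pics/t1.png",cv2.resize(t,(800,480),interpolation=2)[:,:,::-1]); cv2.imwrite("pics/s1.png",cv2.resize(s,(700,600),interpolation=2)[:,:,::-1])
E
```

```text
(no output)
```

View pics/t1.png

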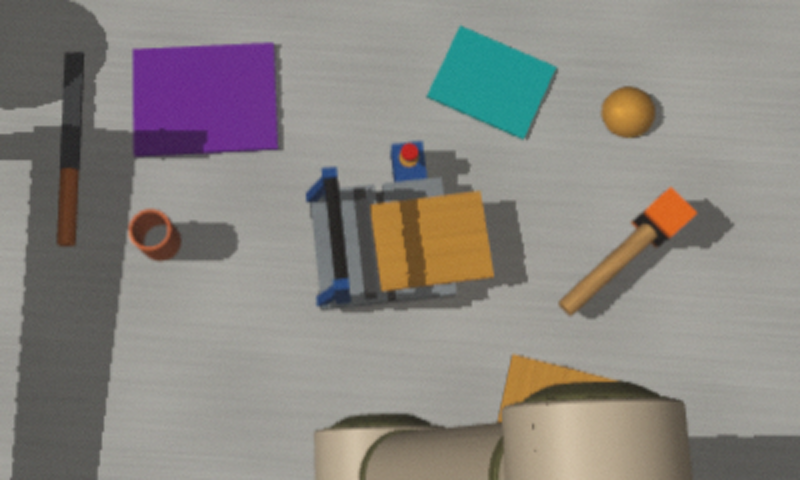

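View pics/s1.png

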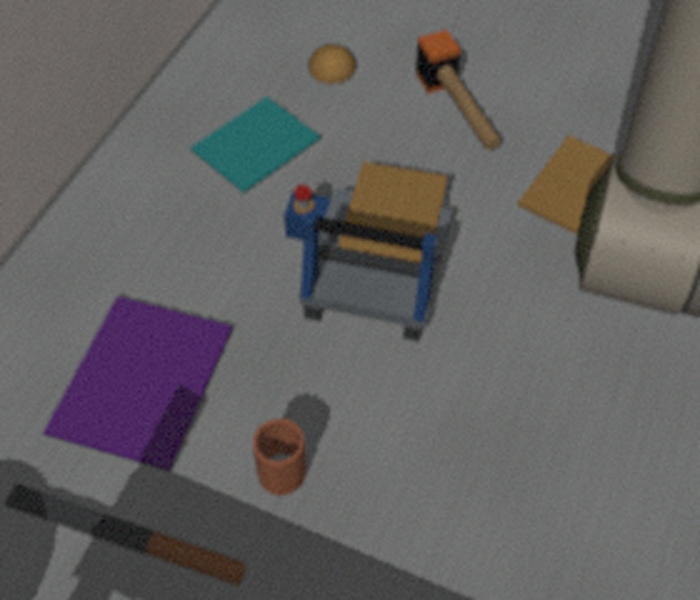

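Candidates for the plate: brass at top px (316,220), on the fixture's bed; brass at (376,294), partly under the arm; purple (200,150) and turquoise (347,142), which are excluded. The one on the bed fits, since it lies flat, short of the ledge and overhanging. I will check its size with the measurement and confirm it in a crop.

```bash
python3 - <<'E'
from h import *
for n in("top","side"):
    z=np.load(n+"0.npz");im,d=z["im"],z["d"];C=cloud(n,d)
    hsv=cv2.cvtColor(im,cv2.COLOR_RGB2HSV).astype(int);H,S,V=hsv[...,0],hsv[...,1],hsv[...,2]
    def comp(m,name,mn=8):
        k,l,st,ce=cv2.connectedComponentsWithStats((m&(d>0)).astype(np.uint8),connectivity=4)
        for i in range(1,k):
            if st[i,4]>=mn:
                P=C[l==i]; r=cv2.minAreaRect((P[:,:2]*1000).astype(np.float32))
                print(n,name,"px",ce[i].round(),"n",st[i,4],"med",np.median(P,0).round(4),"z5-95",np.percentile(P[:,2],[5,95]).round(3),"rect",np.round(r[0],1),np.round(r[1],1),round(r[2],1))
    Z=C[...,2]
    comp((H>12)&(H<24)&(S>110)&(Z<.09),"brass",30)
    comp((H<8)&(S>190)|(H>172)&(S>150),"red")
    comp((H>=5)&(H<13)&(S>200)&(V>150),"orange")
    comp((H>100)&(H<125)&(S>120)&(Z<.2),"blue")
    comp((Z>.12)&(Z<.17)&(abs(C[...,1]-.03)<.15)&(C[...,0]>.25)&(V<70),"rail")
# fused plate crop
t=np.load("top0.npz")["im"][170:260,240:360]; cv2.imwrite("pics/t2.png",cv2.resize(t,(800,600),interpolation=2)[:,:,::-1])
E
```

```text
top brass px [551. 122.] n 312 med [ 0.8117 -0.5928  0.0784] z5-95 [0.074 0.083] rect [ 810.6 -594.6] [49.9 46.6] 10.4
top brass px [414. 156.] n 505 med [ 0.7191 -0.2669  0.0281] z5-95 [0.011 0.038] rect [ 723.4 -270. ] [64.4 60.4] 80.5
top brass px [315. 220.] n 2466 med [ 0.5272 -0.0216  0.0523] z5-95 [0.048 0.057] rect [532.2 -23.3] [117.2 145.9] 11.2
top brass px [404. 234.] n 511 med [ 0.5091 -0.2422  0.0466] z5-95 [0.039 0.051] rect [ 511.2 -242.7] [ 26.8 152.9] 44.0
top brass px [369. 289.] n 602 med [ 0.3735 -0.1586  0.0088] z5-95 [0.004 0.013] rect [ 376.6 -175.8] [ 68.8 153. ] 23.0
top red px [304. 175.] n 49 med [0.6348 0.0134 0.074 ] z5-95 [0.07  0.079] rect [633.7  12.5] [18. 18.] 13.2
top red px [  7. 224.] n 462 med [0.4667 0.7408 0.0318] z5-95 [0.023 0.038] rect [480.6 749.9] [137.8  25.2] 28.7
top orange px [435. 206.] n 294 med [ 0.5782 -0.3102  0.0719] z5-95 [0.067 0.076] rect [ 578.7 -310.9] [40.8 44.6] 48.5
top blue px [532. 141.] n 2370 med [ 0.7616 -0.5485  0.0595] z5-95 [0.015 0.065] rect [ 788.7 -581.3] [204.5 115.1] 11.0
top blue px [558. 140.] n 42 med [ 0
[... 4453 characters left out ...]
 px [549. 416.] n 27 med [-0.6013  0.0031 -0.6586] z5-95 [-0.679 -0.641] rect [-601.4    2.4] [28.3  6.9] 85.3
side blue px [475.  73.] n 36 med [ 0.0392 -1.2242 -0.058 ] z5-95 [-0.083 -0.04 ] rect [   40.8 -1223.8] [21.3 18.3] 81.7
side blue px [284.  90.] n 1025 med [ 0.7565 -0.5437  0.0556] z5-95 [0.014 0.061] rect [ 776.6 -594.2] [179.7 151.6] 11.5
side blue px [253. 215.] n 257 med [0.5748 0.1115 0.0733] z5-95 [0.015 0.155] rect [604.7  70.9] [ 51.7 152.5] 21.3
side blue px [300. 230.] n 140 med [0.4428 0.0956 0.1074] z5-95 [0.056 0.155] rect [444.7  96.8] [13.3 37.5] 10.2
side rail px [277. 213.] n 265 med [0.5123 0.0972 0.1503] z5-95 [0.142 0.154] rect [511.9  95.3] [120.5  17.7] 10.4
```

View pics/t2.png

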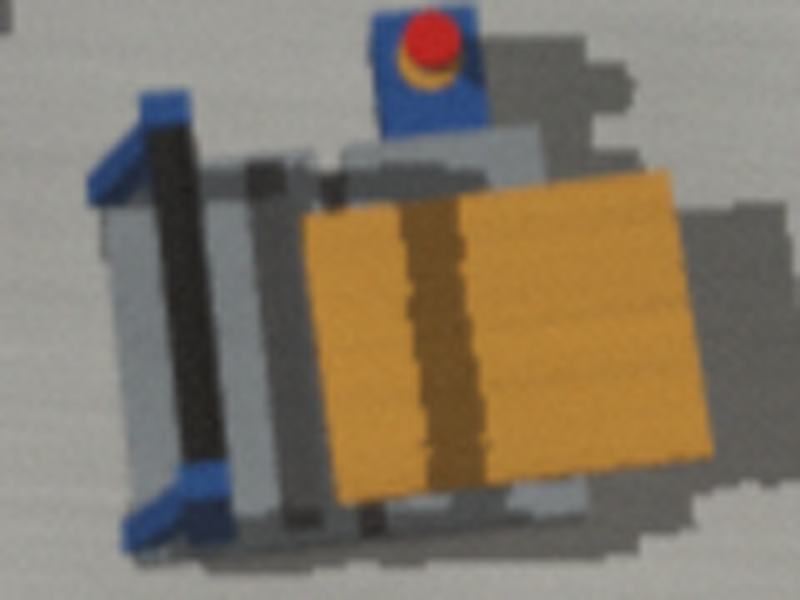

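Confirmed: the plate meant is the brass one at top px (316,220), about 140 × 110 mm with its top at z≈0.051. The other brass plate, at (376,294), lies on the bench and is bigger.

Rail and posts give the fixture: O≈(0.521,0.054), x_f≈(-0.178,0.984). This predicts pin_top at (0.635,0.014), and it was measured at (0.634,0.013,0.073). The plate's left edge is at x_f≈-8 mm.

Plan: reach in tilted 50° below level, lift the overhang with the lower finger, grip, tip up.

```bash
cat > st.py <<'E'
from h import *
xf=np.array([-.178,.984,0]);yf=np.array([-.984,-.178,0]);O=np.array([.521,.054,0])
s=ctrl.state();M=R.from_rotvec(s["tcp_rot"]).as_matrix();p=s["tool_pos"]-O
print("t",round(s["clock"],2),"pos",s["tool_pos"].round(4),"fix",(1000*np.array([p@xf,p@yf,p[2]])).round(1),"z_f",(np.array([M[:,2]@xf,M[:,2]@yf,M[2,2]])).round(3),"y_f",(np.array([M[:,1]@xf,M[:,1]@yf,M[2,1]])).round(3),"j",s["joints"].round(2),"F",s["force"].round(1),"open",round(s["opening"]*.0881,4),"ff",round(s["finger_force"],1))
E
python3 -m creep '[[0.0193,0.0186,-0.002,0,0,-0.0138,0.053],[0.0193,0.0186,-0.002,0,0,-0.0138,0.053],[0.0193,0.0186,-0.002,0,0,-0.0138,0.053],[0.0193,0.0186,-0.002,0,0,-0.0138,0.053],[0.0193,0.0186,-0.002,0,0,-0.0138,0.053],[0.0193,0.0186,-0.002,0,0,-0.0138,0.053],[0.0193,0.0186,-0.002,0,0,-0.0138,0.053],[0.0193,0.0186,-0.002,0,0,-0.0138,0.053],[0.0193,0.0186,-0.002,0,0,-0.0138,0.053],[0.0193,0.0186,-0.002,0,0,-0.0138,0.053]]'
python3 st.py
python3 -m creep '[[0.0193,0.0186,-0.002,0.0687,0.0124,0,0.053],[0.0193,0.0186,-0.002,0.0687,0.0124,0,0.053],[0.0193,0.0186,-0.002,0.0687,0.0124,0,0.053],[0.0193,0.0186,-0.002,0.0687,0.0124,0,0.053],[0.0193,0.0186,-0.002,0.0687,0.0124,0,0.053],[0.0193,0.0186,-0.002,0.0687,0.0124,0,0.053],[0.0193,0.0186,-0.002,0.0687,0.0124,0,0.053],[0.0193,0.0186,-0.002,0.0687,0.0124,0,0.053],[0.0193,0.0186,-0.002,0.0687,0.0124,0,0.053],[0.0193,0.0186,-0.002,0.0687,0.0124,0,0.053]]'
python3 st.py
```

```text
clock: 1.83
tool_pos: [0.3593, -0.3112, 0.2267]
tcp_rot: [3.128, 0.286, 0.0]
force: [-0.5, 0.4, -0.3]
opening: 0.6
finger_force: 0.0
t 1.83 pos [ 0.3593 -0.3112  0.2267] fix [-330.6  224.1  226.7] z_f [-0. -0. -1.] y_f [-1.    -0.003  0.   ] j [-0.96  0.22  1.67  0.    1.25  0.43] F [-0.5  0.4 -0.3] open 0.0529 ff 0.0
clock: 2.67
tool_pos: [0.5524, -0.1254, 0.2067]
tcp_rot: [-2.432, -0.223, 0.078]
force: [-0.2, -0.6, -0.5]
opening: 0.602
finger_force: 0.0
t 2.67 pos [ 0.5524 -0.1254  0.2067] fix [-182.1    1.   206.7] z_f [ 0.645 -0.    -0.764] y_f [-0.764 -0.004 -0.645] j [-0.63  0.65  1.23  0.47  1.78  0.73] F [-0.2 -0.6 -0.5] open 0.053 ff 0.0
```

```bash
python3 -m creep '[[0,0,-0.023,0,0,0,0.053],[0,0,-0.023,0,0,0,0.053],[0,0,-0.023,0,0,0,0.053],[0,0,-0.023,0,0,0,0.053],[-0.0017,0.0095,-0.0115,0,0,0,0.053],[-0.0017,0.0095,-0.0115,0,0,0,0.053],[-0.0017,0.0095,-0.0115,0,0,0,0.053],[-0.0017,0.0095,-0.0115,0,0,0,0.053],[-0.0017,0.0095,-0.0115,0,0,0,0.053],[-0.0017,0.0095,-0.0115,0,0,0,0.053]]' >/dev/null
python3 st.py; python3 - <<'E'
from h import *
im,d=ctrl.get_image("side"); t,d2=ctrl.get_image("top")
a=cv2.resize(im[150:270,210:350],(490,420),interpolation=2);b=cv2.resize(t[170:270,240:340],(310,420),interpolation=2)
b=cv2.resize(t[170:290,240:340],(310,372));b=np.vstack([b,np.zeros((48,310,3),np.uint8)])
cv2.imwrite("pics/a3.png",np.hstack([a,b])[:,:,::-1])
E
```

```text
t 3.5 pos [ 0.5413 -0.0688  0.0451] fix [-124.5    1.9   45.1] z_f [ 0.643 -0.    -0.766] y_f [-0.766 -0.004 -0.643] j [-0.56  0.8   1.45  0.5   1.43  0.62] F [ 0.1  0.1 -0.3] open 0.053 ff 0.0
```

View pics/a3.png

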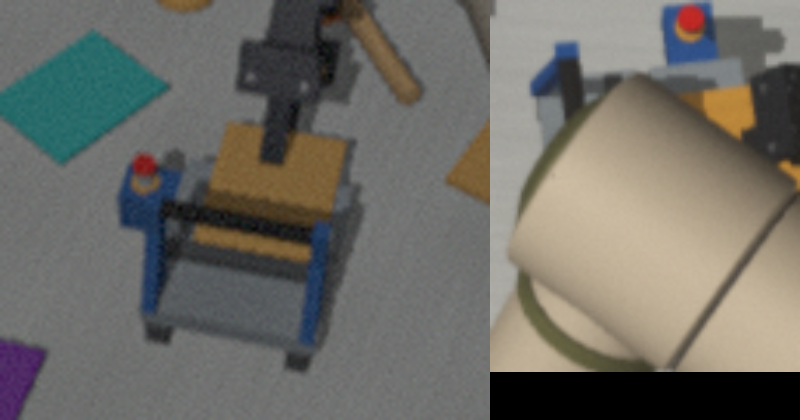

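The fingers straddle the plate's right edge at mid-width, with the upper finger over the plate (crop px ~(270,140)). Now I lift gently.

```bash
python3 -m creep '[[-0.0011,0.0059,0,0,0,0,0.053],[0,0,0.006,0,0,0,0.053],[0,0,0.006,0,0,0,0.053],[0,0,0.005,0,0,0,0.053],[0,0,0.005,0,0,0,0.053],[0,0.0005,0.006,0,0,0,0.053],[-0.0001,0.0005,0.006,0,0,0,0.053],[-0.0001,0.0005,0.006,0,0,0,0.053],[-0.0001,0.0005,0.006,0,0,0,0.053]]' >/dev/null
python3 st.py
python3 -m creep '[[-0.0003,0.0015,0.0055,0,0,0,0.053],[-0.0003,0.0015,0.0055,0,0,0,0.053],[-0.0003,0.0015,0.0055,0,0,0,0.053],[-0.0003,0.0015,0.0055,0,0,0,0.053],[-0.0004,0.0022,0.005,0,0,0,0.053],[-0.0004,0.0022,0.005,0,0,0,0.053],[-0.0004,0.0022,0.005,0,0,0,0.053],[-0.0004,0.0022,0.005,0,0,0,0.053]]' >/dev/null
python3 st.py
cat > pl.py <<'E'
from st import *
import sys
out=[]
for n in("side","top"):
    im,d=ctrl.get_image(n);out.append(im);C=cloud(n,d);hsv=cv2.cvtColor(im,cv2.COLOR_RGB2HSV).astype(int)
    q=(C-O);X=q@xf;Y=q@yf;Z=C[...,2]
    m=(hsv[...,0]>12)&(hsv[...,0]<26)&(hsv[...,1]>100)&(X>-.16)&(X<.06)&(abs(Y)<.08)&(Z>.04)&(d>0)
    P=np.c_[X[m],Y[m],Z[m]]
    if len(P)<40: print(n,"few",len(P));continue
    c=np.median(P,0);k=np.linalg.norm(P-c,axis=1)<.1;P=P[k];c=P.mean(0);w,v=np.linalg.eigh(np.cov(P.T));nn=v[:,0]
    if nn[0]<0: nn=-nn
    print(n,len(P),"c",(c*1000).round(1),"normal",nn.round(3),"ang_from_vert",np.degrees(np.arccos(nn[2])).round(1),"min",(np.percentile(P,2,0)*1000).round(),"max",(np.percentile(P,98,0)*1000).round())
if len(sys.argv)>1:
    a=cv2.resize(out[0][150:270,210:350],(490,420),interpolation=2);b=cv2.resize(out[1][160:280,240:328],(308,420),interpolation=2)
    cv2.imwrite("pics/"+sys.argv[1],np.hstack([a,b])[:,:,::-1])
E
python3 pl.py b1.png
```

```text
t 4.35 pos [ 0.5399 -0.0613  0.0924] fix [-116.8    1.9   92.4] z_f [ 0.643 -0.    -0.766] y_f [-0.766 -0.004 -0.643] j [-0.55  0.72  1.45  0.5   1.49  0.66] F [ 0.7 -0.8 -3.9] open 0.0527 ff 1.6
t 5.02 pos [ 0.537  -0.0462  0.1342] fix [-101.5    2.1  134.2] z_f [ 0.643 -0.    -0.766] y_f [-0.766 -0.004 -0.643] j [-0.53  0.64  1.46  0.51  1.55  0.71] F [ 1.1 -0.2 -3.7] open 0.0531 ff 1.5
t 5.02 pos [ 0.537  -0.0462  0.1342] fix [-101.5    2.1  134.2] z_f [ 0.643 -0.    -0.766] y_f [-0.766 -0.004 -0.643] j [-0.53  0.64  1.46  0.51  1.55  0.71] F [ 1.1 -0.2 -3.7] open 0.0531 ff 1.5
side 1395 c [-65.1   9.2  89.8] normal [0.534 0.019 0.845] ang_from_vert 32.3 min [-117.  -43.   52.] max [ -4.  61. 123.]
top 1767 c [-58.2  10.2  86.5] normal [0.562 0.045 0.826] ang_from_vert 34.3 min [-119.  -46.   52.] max [ -5.  59. 125.]
```

View pics/b1.png

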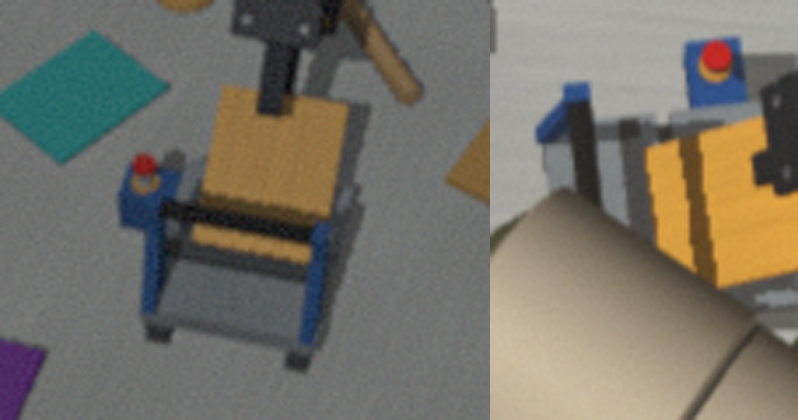

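Plate raised about 32°, foot at x_f≈-8, square within about 2°. Next: to 50°, then close while shifting the tool so that the lower finger stays put.

```bash
python3 -m creep '[[-0.0005,0.003,0.0042,0,0,0,0.053],[-0.0005,0.003,0.0042,0,0,0,0.053],[-0.0005,0.003,0.0042,0,0,0,0.053],[-0.0006,0.003,0.0042,0,0,0,0.053],[-0.0007,0.0036,0.0037,0,0,0,0.053],[-0.0007,0.0036,0.0037,0,0,0,0.053],[-0.0007,0.0036,0.0037,0,0,0,0.053],[-0.0007,0.0036,0.0037,0,0,0,0.053]]' >/dev/null
python3 st.py
python3 -m creep '[[0.0004,-0.0023,-0.0019,0,0,0,0.047],[0.0004,-0.0023,-0.0019,0,0,0,0.041],[0.0004,-0.0023,-0.0019,0,0,0,0.035],[0.0004,-0.0023,-0.0019,0,0,0,0.029],[0.0004,-0.0023,-0.0019,0,0,0,0.023],[0.0004,-0.0023,-0.0019,0,0,0,0.017],[0.0004,-0.0023,-0.0019,0,0,0,0.011],[0.0002,-0.001,-0.0008,0,0,0,0.003],[0,0,0,0,0,0,0],[0,0,0,0,0,0,0]]' >/dev/null
python3 pl.py b2.png
```

```text
t 5.78 pos [ 0.532  -0.0197  0.1657] fix [-74.5   2.3 165.7] z_f [ 0.643  0.    -0.766] y_f [-0.766 -0.004 -0.643] j [-0.5   0.58  1.48  0.53  1.57  0.76] F [-0.8 -2.9 -1.8] open 0.0528 ff 1.4
t 6.62 pos [ 0.5351 -0.0371  0.1511] fix [-92.1   2.3 151.1] z_f [ 0.643  0.    -0.766] y_f [-0.766 -0.004 -0.643] j [-0.52  0.61  1.46  0.51  1.57  0.73] F [-0.2 -0.8 -2.5] open 0.0055 ff 30.0
side 1468 c [-50.7   9.2 108.4] normal [0.753 0.012 0.658] ang_from_vert 48.8 min [-90. -43.  53.] max [ -0.  61. 153.]
top 1671 c [-45.6  11.2 101. ] normal [0.769 0.032 0.638] ang_from_vert 50.4 min [-93. -46.  51.] max [ -3.  60. 155.]
```

View pics/b2.png

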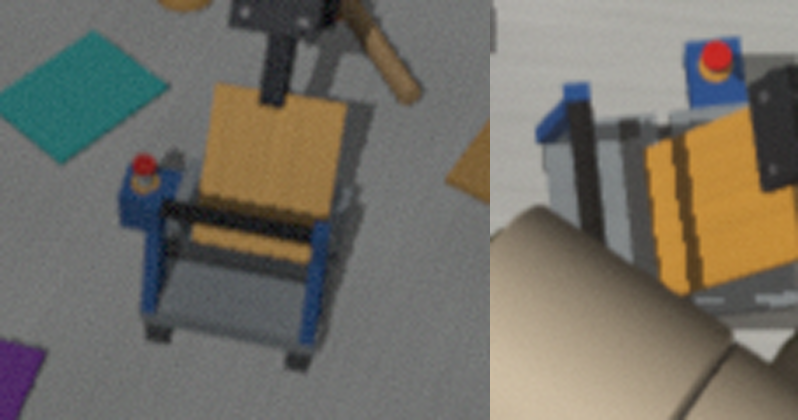

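Gripped (opening 5.5 mm, 30 N), plate at 50° in line with the tool. By geometry the foot is at x_f≈-5. Now I rotate about the foot.

```bash
python3 -m creep '[[-0.0016,0.0091,0.0073,-0.0859,-0.0155,0,0],[-0.0017,0.0095,0.0066,-0.0859,-0.0155,0,0],[-0.0018,0.01,0.0056,-0.0859,-0.0155,0,0],[-0.0019,0.0106,0.0042,-0.0859,-0.0155,0,0],[-0.002,0.0109,0.0034,-0.0859,-0.0155,0,0],[-0.002,0.0113,0.0022,-0.0859,-0.0155,0,0],[0,0,0,0,0,0,0]]' >/dev/null
python3 st.py
python3 -m creep '[[-0.0021,0.0115,0.0014,-0.0859,-0.0155,0,0],[-0.0021,0.0117,0.0002,-0.0859,-0.0155,0,0],[-0.0021,0.0117,-0.0002,-0.0859,-0.0155,0,0],[-0.0021,0.0115,-0.0014,-0.0859,-0.0155,0,0],[-0.0021,0.0114,-0.0022,-0.0859,-0.0155,0,0],[0,0,0,0,0,0,0]]' >/dev/null
python3 pl.py b3.png
```

```text
t 7.3 pos [0.5232 0.0275 0.1812] fix [-26.4   2.6 181.2] z_f [ 0.171  0.    -0.985] y_f [-0.985 -0.008 -0.171] j [-0.25  0.39  1.58  0.16  1.25  1.08] F [-0.4  0.8 -8.3] open 0.0057 ff 30.0
t 7.8 pos [0.5124 0.0845 0.1772] fix [ 31.6   3.  177.2] z_f [-0.26   0.003 -0.966] y_f [-0.966 -0.008  0.26 ] j [ 0.06  0.38  1.61 -0.29  1.13  1.57] F [ 0.7 -0.3 -2.8] open 0.0057 ff 30.1
side 204 c [ 22.8  32.9 133.4] normal [ 0.96   0.005 -0.279] ang_from_vert 106.2 min [  1. -30.  59.] max [ 39.  62. 181.]
top 532 c [  5.3  25.5 105. ] normal [ 0.951 -0.008 -0.309] ang_from_vert 108.0 min [-22. -42.  42.] max [ 32.  61. 183.]
```

View pics/b3.png

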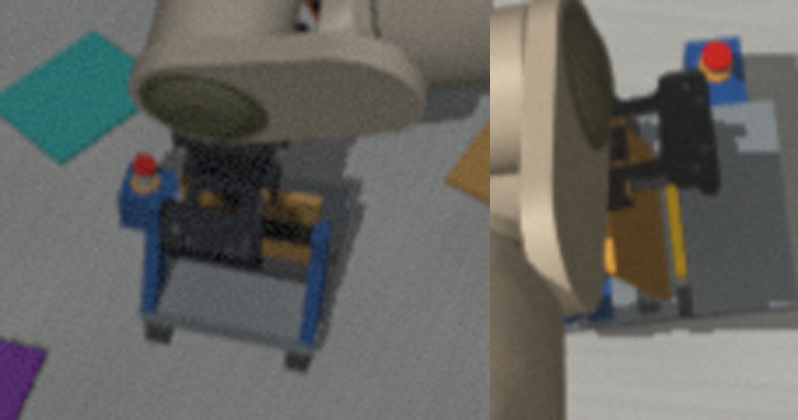

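Plate held at 105° over the foot. Finish the tilt, release gently, and retreat along the plate.

```bash
python3 -m creep '[[-0.0006,0.0033,-0.001,-0.0257,-0.0046,0,0],[-0.0006,0.0034,-0.0012,-0.0257,-0.0046,0,0],[0,0,-0.0005,0,0,0,0],[0,0,0,0,0,0,0]]' >/dev/null
python3 st.py
python3 -m creep '[[0,0,0,0,0,0,0.008],[0,0,0,0,0,0,0.01],[0,0,0,0,0,0,0.013],[0,0,0,0,0,0,0.016],[0,0,0,0,0,0,0.02],[0,0,0,0,0,0,0.022]]' >/dev/null
python3 st.py
python3 -m creep '[[-0.0003,0.0018,0.0057,0,0,0,0.022],[-0.0003,0.0018,0.0057,0,0,0,0.022],[-0.0007,0.0036,0.0114,0,0,0,0.022],[-0.0007,0.0036,0.0114,0,0,0,0.022],[-0.0007,0.0036,0.0114,0,0,0,0.022],[-0.0007,0.0036,0.0114,0,0,0,0.022],[0.005,-0.03,0.03,0,0,0,0.022],[0.005,-0.03,0.03,0,0,0,0.022],[0.005,-0.03,0.01,0,0,0,0.022],[0.005,-0.03,0.01,0,0,0,0.022]]' >/dev/null
python3 pl.py
```

```text
t 8.23 pos [0.5127 0.0879 0.1762] fix [ 34.8   2.1 176.2] z_f [-0.307  0.001 -0.952] y_f [-0.952 -0.002  0.307] j [ 0.09  0.39  1.61 -0.34  1.13  1.62] F [-3.6  1.4  2.9] open 0.0058 ff 30.0
t 8.73 pos [0.5126 0.0886 0.1756] fix [ 35.5   2.1 175.6] z_f [-0.309  0.    -0.951] y_f [-0.951 -0.004  0.309] j [ 0.09  0.39  1.61 -0.35  1.13  1.63] F [0.7 0.1 0.5] open 0.0216 ff 0.0
t 9.57 pos [ 0.5291 -0.0128  0.3136] fix [-67.2   3.9 313.6] z_f [-0.31  -0.003 -0.951] y_f [-0.951 -0.004  0.31 ] j [-0.11  0.26  1.42 -0.31  1.37  1.33] F [ 0.4  0.7 -0.5] open 0.022 ff 0.0
side 426 c [ 27.3   9.3 136.9] normal [ 0.949  0.001 -0.314] ang_from_vert 108.3 min [  2. -41.  63.] max [ 42.  60. 181.]
top few 25
```

The plate leans at 108.3° (1.89 rad). On to the mallet: head centre (0.579,-0.311), handle direction about 134.7°.

```bash
python3 -m creep '[[0.0023,-0.0271,-0.005,0.0777,0.0141,0,0.06],[0.0023,-0.0271,-0.005,0.0777,0.0141,0,0.06],[0.0023,-0.0271,-0.005,0.0777,0.0141,0,0.06],[0.0023,-0.0271,-0.005,0.0777,0.0141,0,0.06],[0.0023,-0.0271,-0.01,0,0,-0.097,0.06],[0.0023,-0.0271,-0.01,0,0,-0.097,0.06],[0.0023,-0.0271,-0.01,0,0,-0.097,0.06],[0.0023,-0.0271,-0.01,0,0,-0.097,0.06],[0.0023,-0.0271,-0.01,0,0,-0.097,0.06],[0.0023,-0.0271,-0.01,0,0,-0.097,0.06]]' >/dev/null
python3 -m creep '[[0,0,-0.005,0,0,-0.097,0.06],[0,0,-0.005,0,0,-0.097,0.06],[0,0,-0.005,0,0,-0.097,0.06],[0,0,-0.005,0,0,-0.097,0.06],[0,0,0,0,0,0,0.06]]' >/dev/null
python3 st.py; python3 - <<'E'
from h import *
s=ctrl.state();M=R.from_rotvec(s["tcp_rot"]).as_matrix();print("yang",np.degrees(np.arctan2(M[1,1],M[0,1])),M[:,2].round(3))
for n in("side","top"):
    im,d=ctrl.get_image(n);C=cloud(n,d);hsv=cv2.cvtColor(im,cv2.COLOR_RGB2HSV).astype(int);H,S,V=hsv[...,0],hsv[...,1],hsv[...,2]
    roi=(C[...,0]>.42)&(C[...,0]<.63)&(C[...,1]<-.14)&(C[...,1]>-.36)&(C[...,2]<.085)&(d>0)
    for nm,m in(("orange",(H<13)&(S>195)&(C[...,2]>.06)),("wood",(H>=10)&(H<25)&(S>80)&(S<195)&(C[...,2]>.02))):
        k,l,st,_=cv2.connectedComponentsWithStats((roi&m).astype(np.uint8))
        if k<2: print(n,nm,"none");continue
        i=1+st[1:,4].argmax();P=C[l==i];r=cv2.minAreaRect((P[:,:2]*1000).astype(np.float32));print(n,nm,len(P),"med",np.median(P,0).round(4),"rect",[np.round(a,1) for a in r])
E
```

```text
t 10.92 pos [ 0.552  -0.2816  0.2101] fix [-335.7   29.2  210.1] z_f [ 0.003  0.    -1.   ] y_f [-0.566  0.824 -0.002] j [-0.66  0.55  1.24  0.    1.35  1.7 ] F [ 0.1  0.8 -0. ] open 0.0596 ff 0.0
yang -135.24360731048358 [-0.001  0.003 -1.   ]
side orange 2 med [ 0.5786 -0.327   0.0683] rect [array([ 578.6, -327. ]), array([4., 0.]), np.float64(168.9)]
side wood 245 med [ 0.5075 -0.2372  0.044 ] rect [array([ 510.8, -243.2]), array([ 34.6, 157.2]), np.float64(41.7)]
top orange none
top wood none
```

```bash
python3 -m creep '[[-0.001,-0.001,-0.022,0,0,0,0.06],[0,0,-0.022,0,0,0,0.06],[0,0,-0.022,0,0,0,0.06],[0,0,-0.022,0,0,0,0.06],[0,0,-0.022,0,0,0,0.06],[0,0,-0.022,0,0,0,0.06],[0,0,-0.022,0,0,0,0.06],[0,0,-0.022,0,0,0,0.06],[0,0,-0.01,0,0,0,0.06]]' >/dev/null
python3 st.py
python3 -m creep '[[0,0,0,0,0,0,0.03],[0,0,0,0,0,0,0],[0,0,0,0,0,0,0],[0,0,0,0,0,0,0],[0,0,0,0,0,0,0]]' >/dev/null
python3 st.py
python3 -m creep '[[0,0,0.01,0,0,0,0],[0,0,0.02,0,0,0,0],[0,0,0.02,0,0,0,0],[0,0,0.02,0,0,0,0],[0,0,0.02,0,0,0,0],[0,0,0.02,0,0,0,0],[0,0,0.01,0,0,0,0],[0,0,0,0,0,0,0]]' >/dev/null
python3 st.py; python3 - <<'E'
from h import *
im,_=ctrl.get_image("side");t,_=ctrl.get_image("top")
cv2.imwrite("pics/m1.png",np.hstack([cv2.resize(im[100:220,240:380],(490,420),interpolation=2),cv2.resize(t[160:280,370:460],(310,420),interpolation=2)])[:,:,::-1])
E
```

```text
t 11.77 pos [ 0.5503 -0.2829  0.0229] fix [-336.7   31.1   22.9] z_f [ 0.004  0.001 -1.   ] y_f [-0.571  0.821 -0.001] j [-0.66  0.76  1.41  0.    0.97  1.69] F [-0.7 -0.2 -0.1] open 0.0601 ff 0.0
t 12.18 pos [ 0.5513 -0.2842  0.0263] fix [-338.2   30.3   26.3] z_f [-0.    -0.002 -1.   ] y_f [-0.569  0.822 -0.002] j [-0.67  0.76  1.41  0.    0.98  1.69] F [ 0.4 -0.4 -0.8] open 0.0289 ff 0.0
t 12.85 pos [ 0.5515 -0.2843  0.1476] fix [-338.3   30.2  147.6] z_f [-0.002 -0.004 -1.   ] y_f [-0.569  0.823 -0.002] j [-0.67  0.6   1.32  0.    1.21  1.69] F [ 0.4  0.4 -4.2] open 0.0235 ff 30.0
```

View pics/m1.png

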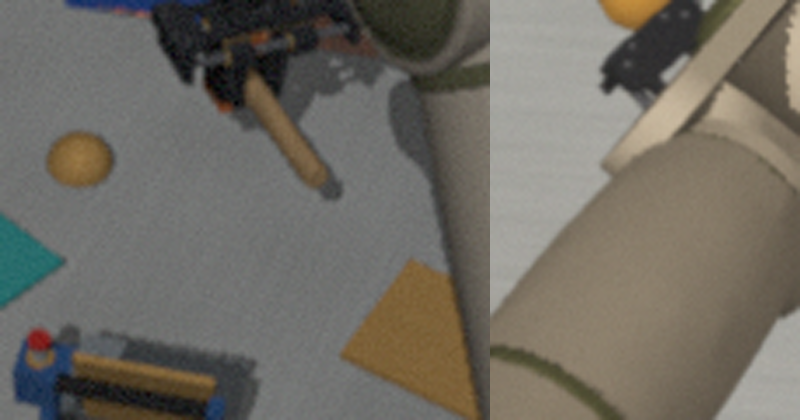

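The mallet is held by the handle near its head and has lifted clear. I measure its height and tilt in the hand.

```bash
python3 - <<'E'
from h import *
s=ctrl.state();p=s["tool_pos"];print(p.round(4))
n="side"
im,d=ctrl.get_image(n);C=cloud(n,d);hsv=cv2.cvtColor(im,cv2.COLOR_RGB2HSV).astype(int);H,S,V=hsv[...,0],hsv[...,1],hsv[...,2]
roi=(C[...,0]>.4)&(C[...,0]<.66)&(C[...,1]<-.14)&(C[...,1]>-.38)&(C[...,2]>.05)&(C[...,2]<.25)&(d>0)
u=np.array([-.703,.711,0])
for nm,m in(("wood",(H>=8)&(H<25)&(S>80)&(V>80)),("orange",(H<13)&(S>195))):
    k,l,st,_=cv2.connectedComponentsWithStats((roi&m).astype(np.uint8))
    for i in range(1,k):
        if st[i,4]<6: continue
        P=C[l==i];a=(P-p)@u;w=(P-p)@np.array([.711,.703,0]);f=np.polyfit(a,P[:,2],1) if st[i,4]>20 else 0
        print(nm,st[i,4],"along",np.percentile(a,[3,50,97]).round(3),"w",np.percentile(w,[5,95]).round(3),"z",np.percentile(P[:,2],[5,50,95]).round(4),"fit",f)
E
```

```text
[ 0.5505 -0.2836  0.1444]
wood 7 along [-0.033 -0.029  0.013] w [-0.02   0.007] z [0.1772 0.1797 0.2131] fit 0
wood 227 along [0.004 0.08  0.134] w [-0.009  0.011] z [0.1496 0.1564 0.1611] fit [-0.00607193  0.1563626 ]
wood 8 along [-0.025 -0.016 -0.013] w [0.014 0.023] z [0.1121 0.1162 0.1205] fit 0
```

The handle is level, and the striking face is about 32 mm below the TCP. In its present direction the handle would sweep into the plate, so I turn it to point to world -y while high.

```bash
python3 -m creep '[[0,0.002,0.02,0,0,0.118,0],[0,0.005,0.02,0,0,0.118,0],[0,0.01,0.02,0,0,0.118,0],[0,0.012,0.02,0,0,0.118,0],[0.005,0.014,0.02,0,0,0.118,0],[0.006,0.014,0.02,0,0,0.118,0],[0.006,0.014,0,0,0,0.118,0],[0.006,0.014,0,0,0,0.118,0],[0.006,0.014,0,0,0,0.118,0],[0.006,0.014,0,0,0,0.118,0]]' >/dev/null
python3 -m creep '[[0.006,0.018,0,0,0,0.118,0],[0.006,0.018,0,0,0,0.118,0],[0.006,0.018,0,0,0,0.118,0],[0.006,0.018,0,0,0,0.118,0],[0.006,0.018,0,0,0,0.118,0],[0.006,0.018,0,0,0,0.118,0],[0.006,0.018,0,0,0,0.118,0],[0.006,0.018,0,0,0,0.118,0],[0.002,0.009,0,0,0,0.118,0],[0,0.002,0,0,0,0.118,0]]' >/dev/null
python3 -m creep '[[0,0,0,0,0,0,0],[0,0,0,0,0,0,0]]' >/dev/null
python3 st.py; cat > ml.py <<'E'
from h import *
s=ctrl.state();p=s["tool_pos"];M=R.from_rotvec(s["tcp_rot"]).as_matrix();print("y ang",np.degrees(np.arctan2(M[1,1],M[0,1])).round(1))
u=np.array([0,-1,0])
for n in("side","top"):
    im,d=ctrl.get_image(n);C=cloud(n,d);hsv=cv2.cvtColor(im,cv2.COLOR_RGB2HSV).astype(int);H,S,V=hsv[...,0],hsv[...,1],hsv[...,2]
    Q=C-p
    roi=(abs(Q[...,0])<.04)&(Q[...,1]>-.17)&(Q[...,1]<.09)&(Q[...,2]>-.06)&(Q[...,2]<.05)&(d>0)
    for nm,m in(("wood",(H>=8)&(H<25)&(S>60)&(V>60)),("orange",(H<13)&(S>180))):
        k,l,st,_=cv2.connectedComponentsWithStats((roi&m).astype(np.uint8))
        for i in range(1,k):
            if st[i,4]<10: continue
            P=Q[l==i]; print(n,nm,st[i,4],"x",np.percentile(P[:,0],[5,95]).round(3),"y",np.percentile(P[:,1],[3,97]).round(3),"z",np.percentile(P[:,2],[5,50,95]).round(3),"slope dz/dy",np.polyfit(P[:,1],P[:,2],1)[0].round(3),"dx/dy",np.polyfit(P[:,1],P[:,0],1)[0].round(3))
E
python3 ml.py
```

```text
t 14.83 pos [ 0.6357 -0.0159  0.2638] fix [ -89.2 -100.4  263.8] z_f [ 0.     0.004 -1.   ] y_f [-0.179 -0.984 -0.004] j [-0.21  0.56  1.09 -0.    1.5  -0.21] F [-0.4 -0.2 -4.3] open 0.023 ff 30.0
y ang -0.1
side wood 12 x [-0.01   0.001] y [-0.129 -0.119] z [0.011 0.016 0.018] slope dz/dy 0.382 dx/dy 0.251
side wood 302 x [-0.023  0.019] y [-0.001  0.064] z [0.023 0.035 0.038] slope dz/dy 0.056 dx/dy -0.067
side wood 53 x [-0.023  0.017] y [0.025 0.063] z [-0.033 -0.029 -0.023] slope dz/dy 0.027 dx/dy 0.683
side orange 215 x [-0.023  0.017] y [0.021 0.064] z [0.027 0.036 0.038] slope dz/dy -0.05 dx/dy -0.082
top wood 15 x [0.021 0.025] y [0.032 0.05 ] z [0.035 0.04  0.042] slope dz/dy -0.255 dx/dy 0.179
top wood 289 x [-0.01   0.008] y [-0.129 -0.075] z [0.01  0.017 0.022] slope dz/dy -0.018 dx/dy -0.016
```

```bash
python3 -m creep '[[0,0,-0.02,0,0,0,0],[0,0,-0.02,0,0,0,0],[0,0,-0.02,0,0,0,0],[0,0,-0.02,0,0,0,0],[0,0,-0.02,0,0,0,0],[0,0,-0.02,0,0,0,0],[0,0,-0.02,0,0,0,0],[0,0,-0.01,0,0,0,0],[0,0,0,0,0,0,0]]' >/dev/null
python3 st.py
python3 -m creep '[[0,0,-0.003,0,0,0,0],[0,0,-0.003,0,0,0,0],[0,0,-0.003,0,0,0,0],[0,0,-0.003,0,0,0,0],[0,0,-0.003,0,0,0,0]]' 
python3 -m creep '[[0,0,-0.003,0,0,0,0],[0,0,-0.003,0,0,0,0],[0,0,-0.003,0,0,0,0]]' 
python3 -m creep '[[0,0,-0.002,0,0,0,0],[0,0,-0.002,0,0,0,0]]'; python3 ml.py
```

```text
t 15.68 pos [ 0.6348 -0.0161  0.1127] fix [-89.2 -99.5 112.7] z_f [ 0.002  0.006 -1.   ] y_f [-0.178 -0.984 -0.006] j [-0.21  0.68  1.29 -0.    1.18 -0.21] F [-0.1  0.4 -5.2] open 0.0233 ff 30.0
clock: 16.1
tool_pos: [0.6365, -0.0164, 0.1014]
tcp_rot: [2.218, 2.222, -0.001]
force: [-1.6, -3.1, 3.7]
opening: 0.262
finger_force: 30.0
clock: 16.35
tool_pos: [0.6364, -0.0163, 0.0916]
tcp_rot: [2.219, 2.223, -0.001]
force: [0.8, -3.8, 3.5]
opening: 0.263
finger_force: 30.0
clock: 16.52
tool_pos: [0.6364, -0.0162, 0.0874]
tcp_rot: [2.219, 2.223, -0.001]
force: [0.9, -4.8, 3.9]
opening: 0.262
finger_force: 30.0
y ang 0.1
side wood 31 x [-0.011  0.002] y [-0.129 -0.105] z [0.007 0.014 0.018] slope dz/dy 0.042 dx/dy -0.138
side wood 246 x [-0.023  0.019] y [0.013 0.064] z [0.027 0.037 0.041] slope dz/dy 0.004 dx/dy -0.021
side wood 24 x [-0.016  0.017] y [0.059 0.063] z [-0.033 -0.027 -0.022] slope dz/dy 1.577 dx/dy -0.543
side orange 172 x [-0.023  0.015] y [0.02  0.063] z [0.03  0.037 0.041] slope dz/dy -0.055 dx/dy -0.042
top wood 226 x [-0.009  0.01 ] y [-0.13  -0.074] z [0.006 0.014 0.02 ] slope dz/dy -0.013 dx/dy -0.026
```

Driving at about 8 N, as expected. A little further, until it bottoms.

```bash
python3 -m creep '[[0,0,-0.002,0,0,0,0],[0,0,-0.001,0,0,0,0],[0,0,0,0,0,0,0]]'; python3 -m creep '[[0,0,-0.002,0,0,0,0],[0,0,0,0,0,0,0]]'
```

```text
clock: 16.87
tool_pos: [0.6368, -0.0168, 0.0863]
tcp_rot: [2.217, 2.222, -0.001]
force: [-2.6, -7.2, 16.9]
opening: 0.261
finger_force: 30.0
clock: 17.03
tool_pos: [0.6373, -0.0174, 0.0854]
tcp_rot: [2.216, 2.22, -0.0]
force: [-3.8, -10.0, 21.8]
opening: 0.265
finger_force: 30.0
```

Bottomed out (force rises to about 26 N at a TCP height of 0.086). Lift off, check, and carry the mallet back to the free bench area.

```bash
python3 -m creep '[[0,0,0.01,0,0,0,0],[0,0,0.02,0,0,0,0],[0,0,0.02,0,0,0,0],[0,0,0.02,0,0,0,0],[0,0,0.02,0,0,0,0],[0,0,0.02,0,0,0,0],[0,-0.01,0.02,0,0,0,0],[-0.0075,-0.0245,0,0,0,0,0],[-0.0075,-0.0245,0,0,0,0,0],[-0.0075,-0.0245,0,0,0,0,0]]' >/dev/null
python3 -m creep '[[-0.0075,-0.0245,0,0,0,0,0],[-0.0075,-0.0245,0,0,0,0,0],[-0.0075,-0.0245,0,0,0,0,0],[-0.0075,-0.0245,0,0,0,0,0],[-0.0075,-0.0245,0,0,0,0,0],[-0.0075,-0.0245,0,0,0,0,0],[-0.0075,-0.0245,0,0,0,0,0],[0,0,-0.02,0,0,0,0],[0,0,-0.02,0,0,0,0],[0,0,0,0,0,0,0]]' >/dev/null
python3 st.py; python3 ml.py; python3 pl.py c1.png
```

```text
t 18.7 pos [ 0.559  -0.2692  0.1667] fix [-324.8   20.2  166.7] z_f [ 0.008  0.008 -1.   ] y_f [-0.176 -0.984 -0.009] j [-0.64  0.59  1.29 -0.    1.27 -0.64] F [-1.1  0.8 -5.6] open 0.023 ff 30.0
y ang 0.1
side wood 213 x [-0.023  0.019] y [-0.021  0.066] z [0.014 0.034 0.038] slope dz/dy 0.152 dx/dy -0.051
side wood 33 x [-0.022  0.018] y [0.058 0.063] z [-0.033 -0.028 -0.023] slope dz/dy 0.821 dx/dy -1.464
side orange 133 x [-0.023  0.016] y [0.019 0.065] z [0.029 0.035 0.038] slope dz/dy -0.007 dx/dy 0.002
top wood 13 x [0.018 0.024] y [0.058 0.064] z [0.027 0.038 0.043] slope dz/dy -0.576 dx/dy -0.618
top wood 36 x [-0.007  0.005] y [-0.131 -0.122] z [0.012 0.018 0.027] slope dz/dy -0.253 dx/dy -0.372
t 18.8 pos [ 0.5607 -0.2699  0.1712] fix [-325.8   18.6  171.2] z_f [ 0.003  0.003 -1.   ] y_f [-0.175 -0.984 -0.004] j [-0.64  0.59  1.28 -0.    1.27 -0.64] F [-0.5  0.4 -3.9] open 0.0233 ff 30.0
side 419 c [ 27.2   9.8 137. ] normal [ 0.95  -0.001 -0.312] ang_from_vert 108.2 min [  2. -41.  62.] max [ 42.  60. 180.]
top 609 c [ 16.  -15.2 125.7] normal [ 0.922  0.03  -0.386] ang_from_vert 112.7 min [-22. -46.  52.] max [ 42.  24. 182.]
```

View pics/c1.png

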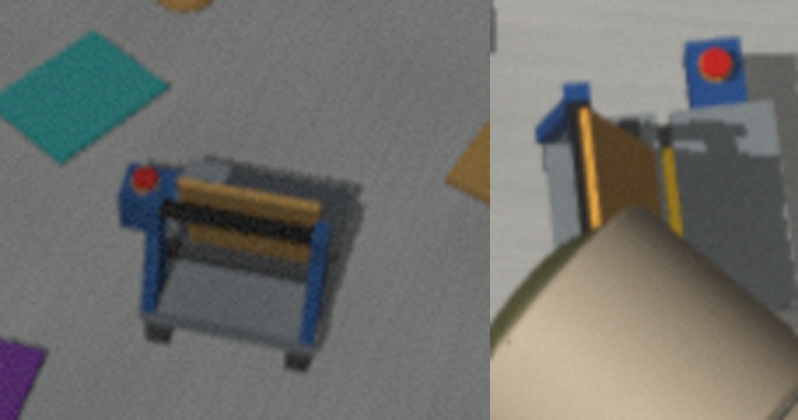

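The picture shows the pin head (top view, crop px (715,63)) down on its boss, the yellow bar raised in front of the foot at (672,180), and the plate on the rail. Next I set the mallet down.

```bash
python3 -m creep '[[0,0,-0.02,0,0,0,0],[0,0,-0.02,0,0,0,0],[0,0,-0.02,0,0,0,0],[0,0,-0.02,0,0,0,0],[0,0,-0.02,0,0,0,0],[0,0,-0.02,0,0,0,0],[0,0,-0.006,0,0,0,0],[0,0,0,0,0,0,0]]'
python3 -m creep '[[0,0,-0.003,0,0,0,0],[0,0,-0.003,0,0,0,0],[0,0,-0.003,0,0,0,0],[0,0,0,0,0,0,0]]'
python3 -m creep '[[0,0,-0.002,0,0,0,0],[0,0,0,0,0,0,0]]'
```

```text
clock: 19.57
tool_pos: [0.5607, -0.2704, 0.0456]
tcp_rot: [-2.217, -2.222, 0.002]
force: [-0.8, -0.1, -4.4]
opening: 0.26
finger_force: 30.0
clock: 19.9
tool_pos: [0.5609, -0.2708, 0.0373]
tcp_rot: [-2.219, -2.223, 0.002]
force: [-0.3, -0.3, -4.8]
opening: 0.263
finger_force: 30.0
clock: 20.07
tool_pos: [0.5609, -0.2709, 0.0351]
tcp_rot: [-2.219, -2.223, 0.002]
force: [-0.2, -0.8, -3.5]
opening: 0.258
finger_force: 30.0
```

```bash
python3 -m creep '[[0,0,-0.002,0,0,0,0],[0,0,0,0,0,0,0]]'; python3 -m creep '[[0,0,0,0,0,0,0.026],[0,0,0,0,0,0,0.03],[0,0,0,0,0,0,0.04],[0,0,0,0,0,0,0.055],[0,0,0,0,0,0,0.06],[0,0,0,0,0,0,0.06],[0,0,0,0,0,0,0.06]]'
python3 -m creep '[[0,0,0.01,0,0,0,0.06],[0,0,0.02,0,0,0,0.06],[0,0,0.03,0,0,0,0.06],[0,0,0.03,0,0,0,0.06],[0,0,0.03,0,0,0,0.06],[-0.02,-0.03,0.03,0,0,0,0.06],[-0.02,-0.03,0.02,0,0,0,0.06],[-0.02,-0.03,0,0,0,0,0.06],[-0.02,-0.03,0,0,0,0,0.06],[-0.02,-0.03,0,0,0,0,0.06]]'
python3 -m creep '[[-0.02,-0.025,0,0,0,0,0.06],[-0.02,-0.025,0,0,0,0,0.06],[-0.02,-0.025,0,0,0,0,0.06],[-0.02,-0.025,0,0,0,0,0.06],[0,0,0,0,0,0,0.06],[0,0,0,0,0,0,0.06]]' >/dev/null
python3 pl.py; python3 - <<'E'
from st import *
im,d=ctrl.get_image("top");C=cloud("top",d);q=C-O;X=q@xf;Y=q@yf
m=(abs(X+.06)<.008)&(abs(Y+.105)<.008);print("pin z",np.median(C[m][:,2]))
cv2.imwrite("pics/e.png",cv2.resize(im[100:340,100:500],(800,480),interpolation=2)[:,:,::-1])
E
```

```text
clock: 20.23
tool_pos: [0.561, -0.271, 0.0332]
tcp_rot: [-2.219, -2.223, 0.002]
force: [-0.0, 0.0, -4.0]
opening: 0.265
finger_force: 30.0
clock: 20.82
tool_pos: [0.5609, -0.2709, 0.0332]
tcp_rot: [-2.219, -2.223, 0.002]
force: [-0.1, -0.5, -0.2]
opening: 0.673
finger_force: 0.0
clock: 21.65
tool_pos: [0.462, -0.4187, 0.2012]
tcp_rot: [2.218, 2.224, -0.003]
force: [0.1, 0.4, -0.1]
opening: 0.682
finger_force: 0.0
t 22.15 pos [ 0.3822 -0.5183  0.2002] fix [-538.4  238.5  200.2] z_f [-0.     0.001 -1.   ] y_f [-0.178 -0.984 -0.001] j [-1.12  0.61  1.17 -0.    1.36 -1.12] F [ 1.1  0.4 -0.1] open 0.0601 ff 0.0
side 423 c [ 27.3   9.5 137.6] normal [ 0.95   0.001 -0.313] ang_from_vert 108.2 min [  2. -41.  63.] max [ 42.  59. 180.]
top 1086 c [ 14.1   7.8 120.2] normal [ 0.927 -0.005 -0.375] ang_from_vert 112.0 min [-22. -45.  52.] max [ 42.  61. 182.]
t 22.25 pos [ 0.3837 -0.5168  0.2003] fix [-537.2  236.7  200.3] z_f [-0.     0.001 -1.   ] y_f [-0.176 -0.984 -0.001] j [-1.11  0.61  1.17 -0.    1.36 -1.12] F [ 0.4 -0.3  0.4] open 0.06 ff 0.0
pin z 0.05657134139741893
```

View pics/e.png

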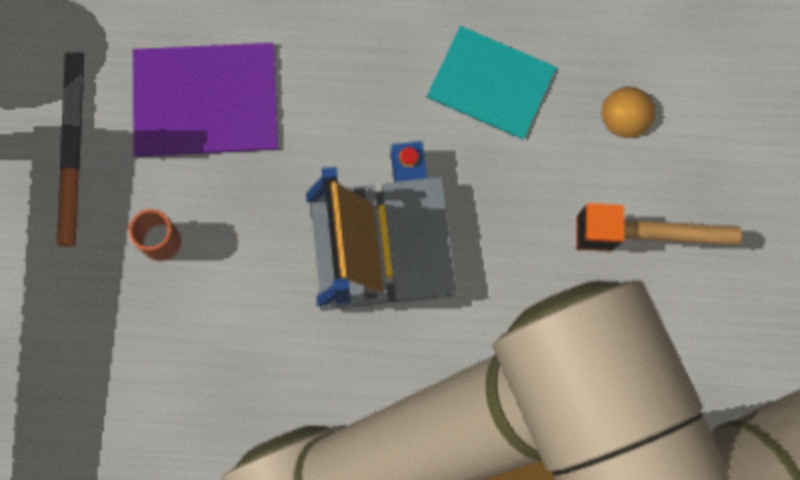

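The plate leans on the rail (crop px (357,235)), the bar is up at (385,240), the pin is down about 17.5 mm, and the mallet stands on the bench at (605,228). The dome, tube and file are where they were. Handing in.

```bash
python3 -c "
from workcell import ctrl
print(ctrl.job_done())"
```

```text
the job is handed in; nothing more can be done
None
```

I handed the job in at about 22 s without a verdict back: the plate leans on the rail at about 18° beyond vertical, the pin is about 17.5 mm down with the stop bar up, the mallet stands on the bench, and the dome, tube and file look unmoved.

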